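# Load the capacitor test fixture and hold its enabling plunger halfway

## Robot

A 6-joint arm with a two-finger parallel gripper is mounted at the origin on the work surface. World frame = base frame: x ahead of the robot, y to its left, z up, the work surface at z = 0. Lengths are in mm, angles in rad, forces in N, time in s.
With the tool pointing down it reaches from about 300 to 775 mm from the base axis. Payload 14.6 kg.
Tool frame: the origin (TCP) lies between the finger pads; the fingertips stand 25 mm ahead of it and the grasp point (between the pads) lies 6 mm ahead of it; z points along the fingers, y is the line along which they close (so a half turn about z gives the same grasp; the last joint's range is limited). The gripper opens to 94 mm and grips with 3 to 60 N. Pads are 16 mm wide; open, the fingers measure 119 mm over their backs; the gripper's body (75 mm by 177 mm) begins 78 mm behind the grasp point.
Start: joints at [-1.204, 0.3, 1.521, -0, 1.321, -0.067], TCP at [231.169, -499.049, 230.446] pointing down, gripper open.
Joint ranges: [-3.03, 3.03], [-0.79, 2.21], [0.23, 2.52], [-1.04, 4.18], [0, 3.07], [-2.55, 2.55]. Speed limits (rad/s): [2.22, 2.22, 2.57, 3.14, 3.14, 3.14].

## Interface

Orientations are given as [roll, pitch, yaw] about the fixed x, y, z axes, in that order (R = Rz(yaw) Ry(pitch) Rx(roll)).
In Python, from cell import manip gives the robot as it stands. The module is installed in compiled form; this text tells all that it offers.
- The arm moves only by the tool step_arm, never from a script. Its argument "series" is one flat list of numbers, 5 for each row, row after row: the shift along the world's x, y, z in mm, then the turn about the world's z in rad, then the closure, from 0 (fully open) to 1 (shut). In form: [dx, dy, dz, spin, jaw, dx, dy, dz, spin, jaw, ...]. A call has 1 to 20 rows; each row shifts and turns the commanded pose from where the row before left it; what a row does not reach is not made up. A row lasts 1/8 s, in which the tool goes at most 62.5 mm and 10.7 degrees, less where a joint would pass 70% of its speed; a pose out of reach is approached as far as the arm can. A call is refused whole if a number of a shift passes 62.5 or a number of a turn 0.188, either way. A call with a gripper value outside its range is refused whole. The fingers move at their own pace and stop on an object; "squeeze" is the grip in N (left out, the last holds). Time passes only in rows, so rows that do not move let the fingers close. It gives the time, the measured TCP pose, the force, the opening and the grip force at its end, in the units of the state.
- manip.read_state(): the state, without advancing time (a new reading comes with each control period).
- manip.camera(name): name is "side" or "top" or "wrist"; returns (picture, depth): 420x560x3 uint8, blue, green, red; 420x560 float32, mm along the optical axis (not along the pixel's ray), 0 where there is no reading.
- manip.camera_info(name): a dict with "fovy" (degrees; the focal length in pixels is half the picture's height over the tangent of half this angle, whatever the lens; pixels are square), "cx", "cy" (the principal point, pixels), "eye" and "orientation" of the camera in the world. Camera axes: x right, y down, z forward; pixel columns grow to the right and rows downward; lengths in mm; the calibration is good to about 2 mm. A picture is of the moment at which its call begins: read the wrist's pose just before it. camera_info takes no time and is no camera call; for the wrist camera it gives the pose at the moment of the call.
- manip.sign_off(): hands the job in; it is judged then, once.
The state is a dict: "clock": time; "joints": joint angles; "qd": joint speeds; "effort": joint torques, N m; "eef_pos": TCP position; "eef_rot": TCP orientation; "wrist_force": force on the tool from outside, world axes, zero at the start; "moment": the same for the moment, N m; "finger_gap": finger opening in mm; "finger_force": force on a finger pad.
Only numpy, scipy, OpenCV 4.12 (cv2) and the standard library are available. Lean on these libraries where they do the work, as an engineer would, in place of code of your own. Each camera call takes 0.05 s, during which the arm holds its last target. There are 200 camera calls.

## Task

Seat the tall loose capacitor fully in the fixture's pocket 1 (one pip, next to the plunger) and let go of it, then do the same with the short loose capacitor in pocket 2 (two pips). Only when both are in, press the spring-loaded mushroom plunger down with the gripper to half its travel, where its top is level with the small fixed post beside it (about 15 mm down, never to the bottom), and finish while still holding it there. Leave the capacitor already in pocket 3 and the other things on the bench alone.

Things in the scene. Friction and masses are not known exactly. Their poses are not given: they have to be found in the camera images.
- fixture: Bolted-down test fixture: plate 100 (x) x 300 (y) x 6 mm; white pocket block 75 x 175 mm centred at y = +30 mm, top 36 mm above the bench; plunger at its -y end. Round pockets 1, 2, 3 at x = 0, y = -25, +30, +85 mm, marked with one, two, three black pips on the -x edge; pocket 1 is next to the plunger. Origin: centre of the underside, z up; place and yaw vary.
- pocket1 (a point): Centre of the floor of pocket 1 (one pip). The floor is 16 mm above the bench; the pocket is 20 mm deep, 33 mm across, with a 2 mm chamfer at the mouth. Axes as the fixture's.
- pocket2 (a point): Centre of the floor of pocket 2 (two pips), the same size.
- pocket3 (a point): Centre of the floor of pocket 3 (three pips), the same size; already filled.
- cap_tall: The tall loose can capacitor: upright cylinder 30 mm in diameter, 70 mm high, 80 g or so, black sleeve with a bare aluminium top, standing on the bench. Origin: centre of its underside, z along its axis. Seated, it stands 50 mm out of the block.
- cap_short: The short loose can capacitor: same look, 30 mm in diameter, 50 mm high, 70 g or so, standing on the bench. Origin: centre of its underside. Seated, it stands 30 mm out of the block.
- cap_ref: A third capacitor, like the short one (30 mm in diameter, 50 mm high), already seated in pocket 3: leave it there. Origin: centre of its underside.
- plunger (a joint): Travel of the plunger in m: 0 released (up), grows as it is pressed straight down, stop at 0.030. A spring returns it: about 3 N starts it moving, 7 N holds it at 0.015, 11 N reaches the stop.
- plunger_top (a point): Centre of the top face of the plunger's grey mushroom head, 44 mm in diameter, 12 mm thick; 85 mm above the bench when released, 70 mm at half travel. It lies at x = 0, y = -105 mm in the fixture's frame and moves with the plunger.
- post_top (a point): Centre of the top of the fixed steel level post, 8 mm in diameter, 36 mm beyond the plunger's axis (fixture -y); its top is 70 mm above the bench, level with the plunger's top at half travel.
- mixer_board: Bystander: green mixer circuit board 150 x 200 mm with jacks and faders, 34 mm high, lying loose. Origin: centre of its underside.
- screwdriver: Bystander: screwdriver with a black handle, about 200 mm long, lying on the bench beyond the plunger end of the fixture.
- jar: Bystander: small clear jar with a steel lid, 52 mm in diameter, 65 mm high. Origin: centre of its underside.

How it is judged (in metres and radians):
On the way, in this order (a step that is already met when the one before it is completed fails the run):
1. the tall capacitor is fully in pocket 1 and let go, the short one not yet in pocket 2 (horizontal distance between cap_tall and pocket1 below 0.005 m and z of cap_tall in the frame of fixture between 0.012 and 0.02 m and angle between cap_tall's own z axis and vertical below 0.08 rad and contact force between the fingers and cap_tall below 0.2 N and not (horizontal distance between cap_short and pocket2 below 0.005 m and z of cap_short in the frame of fixture between 0.012 and 0.02 m and angle between cap_short's own z axis and vertical below 0.08 rad)), for 0.2 s.
2. the short capacitor is fully in pocket 2 and let go, the tall one still in pocket 1 (horizontal distance between cap_short and pocket2 below 0.005 m and z of cap_short in the frame of fixture between 0.012 and 0.02 m and angle between each of cap_short, cap_tall's own z axis and vertical below 0.08 rad and horizontal distance between cap_tall and pocket1 below 0.005 m and z of cap_tall in the frame of fixture between 0.012 and 0.02 m and contact force between the fingers and cap_short below 0.2 N), for 0.2 s.
At the end, for the whole second after the job is handed in: Tall capacitor in pocket 1, short in 2, third still in 3 (within 5 mm of centre, underside within 4 mm of the floor, upright within 0.08 rad), the first two let go; the gripper pushes the plunger with over 2 N and keeps it 11 to 19 mm down through the last second (all of step 2 and horizontal distance between cap_ref and pocket3 below 0.005 m and z of cap_ref in the frame of fixture between 0.012 and 0.02 m and angle between cap_ref's own z axis and vertical below 0.08 rad and contact force between the fingers and cap_tall below 0.2 N and value of joint plunger between 0.011 and 0.019 m and contact force between any of the fingers, the arm and plunger above 2 N); the arm keeps its last pose, push and grip.
It fails at once if the plunger is pressed more than 6 mm while either capacitor is not in its pocket (value of joint plunger above 0.006 m and not (horizontal distance between cap_tall and pocket1 below 0.005 m and z of cap_tall in the frame of fixture between 0.012 and 0.02 m and angle between each of cap_tall, cap_short's own z axis and vertical below 0.08 rad and horizontal distance between cap_short and pocket2 below 0.005 m and z of cap_short in the frame of fixture between 0.012 and 0.02 m)).
It fails at once if the plunger is pressed to the bottom (more than 27 mm) (value of joint plunger above 0.027 m).
It fails at once if the capacitor in pocket 3 is pulled up or out (distance of cap_ref from where it was at the start of the episode above 0.008 m).
It fails at once if the mixer board, the screwdriver or the jar is moved by more than 30 mm (distance of any of mixer_board, screwdriver, jar from where it was at the start of the episode above 0.03 m).
It also fails if it takes over 61 s, if anything falls off the work surface, if the arm or the gripper's body presses on something with over 40 N, if the wrist force passes 120 N, or if a joint passes its speed limit or range.

## Working session

There is one attempt and no reset: what is moved stays moved. The work goes in short steps, Python scripts to look and compute and a tool call to move; the robot and the scene stay as the last step left them, time stands still between calls to the robot, and variables do not carry over. Pictures are saved under pics/ and viewed, at most 10 in all, crops included, and the job is handed in when it is done.

Besides the shell and the picture viewer there is one more tool, called in YAML: its name, and indented under it one key for each argument. step_arm: Moves the arm, as the interface text tells. Its arguments: {"type":"object","properties":{"series":{"type":"array"},"squeeze":{"type":"number"}},"required":["series"]}

```bash
mkdir -p pics
cat > h.py <<'E'
import numpy as np, cv2
from cell import manip
from scipy.spatial.transform import Rotation as R
def cam(n):
    i=manip.camera_info(n); p,d=manip.camera(n); return p,d,i
def rot(i):
    o=np.array(i["orientation"],float)
    return o if o.shape==(3,3) else R.from_euler('xyz',o).as_matrix()
def ray(i,u,v):
    f=210/np.tan(np.radians(i["fovy"])/2)
    return rot(i)@np.array([(u-i["cx"])/f,(v-i["cy"])/f,1.])
def onz(i,u,v,z):
    r=ray(i,u,v); e=np.array(i["eye"]); return e+r*(z-e[2])/r[2]
def cloud(i,d):
    f=210/np.tan(np.radians(i["fovy"])/2)
    v,u=np.mgrid[:420,:560]
    c=np.stack([(u-i["cx"])/f*d,(v-i["cy"])/f*d,d],-1)
    return c@rot(i).T+np.array(i["eye"])
E
python3 - <<'E'
from h import *
for n in ("top","side"):
    p,d,i=cam(n); print(n,i); cv2.imwrite(f"pics/{n}0.png",p); np.savez(f"{n}0.npz",p=p,d=d)
print(manip.read_state())
E
```

```text
top {'fovy': 50.1257388959482, 'cx': 274.1417966865461, 'cy': 206.5861266904509, 'eye': array([ 371.9525157 ,  -43.29252211, 1165.28909957]), 'orientation': array([-2.92514679e+00,  1.63477696e-04, -1.60384261e+00])}
side {'fovy': 52.68127709837732, 'cx': 274.06441488347144, 'cy': 210.07276737164645, 'eye': array([171.18834667, 524.7929138 , 559.85152018]), 'orientation': array([-2.15461393, -0.012489  , -2.49716702])}
{'clock': 0.1, 'joints': array([-1.20362693e+00,  3.00405573e-01,  1.52150754e+00, -3.90616354e-05,
        1.32066277e+00, -6.66181790e-02]), 'qd': array([ 0.00101773, -0.00286979, -0.0021183 , -0.00083625, -0.00109102,
       -0.00065486]), 'effort': array([ 1.57073580e-03, -5.32644439e+01, -3.53282869e+01,  7.10314955e-02,
        2.34601612e-02, -8.03505964e-05]), 'eef_pos': array([ 231.07967584, -498.88403613,  229.95336146]), 'eef_rot': array([-3.14060909e+00, -2.76996976e-05,  4.33797247e-01]), 'wrist_force': array([-0.23335548, -0.59024682, -0.80995738]), 'moment': array([ 0.01181271, -0.05420368,  0.010783  ]), 'finger_force': 0.0, 'finger_gap': 93.93087387712713}
```

View pics/top0.png

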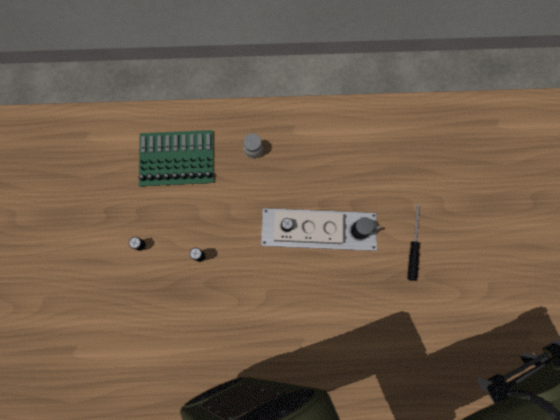

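View pics/side0.png

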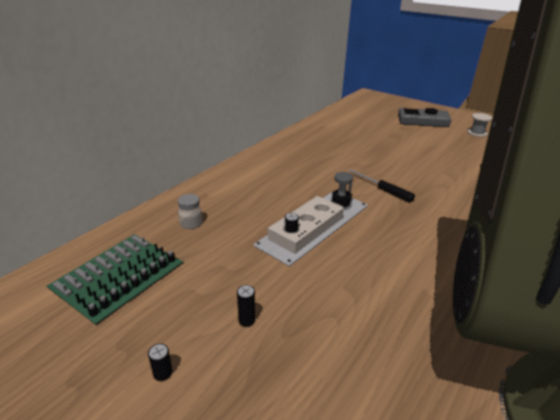

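The top view shows the tall can at (197,254) and the short one at (137,243). The fixture is near (319,230), with the filled pocket 3 at (288,225), pockets 2 and 1 at (309,227) and (330,228), and the plunger at (364,228). The side view confirms the tall can is the one nearer the fixture.

Run:
```python
from h import *
i=manip.camera_info("top");z=np.load("top0.npz");p,d=z["p"],z["d"]
P=cloud(i,d)
def blob(u,v,lo,hi,r=16):
    m=np.zeros(d.shape,bool); m[v-r:v+r,u-r:u+r]=1
    m&=(P[...,2]>lo)&(P[...,2]<hi)
    q=P[m]; return m.sum(),q.mean(0).round(1),np.median(q[:,2]).round(1)
print("tall",blob(197,254,55,90)); print("short",blob(137,243,38,70))
print("plunger",blob(364,228,76,100,20)); print("ref",blob(288,225,55,80,12)); print("jar",blob(253,146,50,80,20))
print("bench",np.median(P[300:330,100:180,2]))
m=((P[...,2]>28)&(P[...,2]<44)).astype(np.uint8); m[:,:255]=0;m[:,350:]=0;m[:200]=0;m[260:]=0
q=P[m>0][:,:2].astype(np.float32); print("block",len(q),cv2.minAreaRect(q))
# plate corners: screws; wide plate mask by colour
g=p.min(2); n=((g>110)).astype(np.uint8);n[:,:240]=0;n[:,400:]=0;n[:190]=0;n[270:]=0
c=max(cv2.findContours(n,0,2)[0],key=cv2.contourArea); r=cv2.minAreaRect(c);print(r,[onz(i,*b,6).round(1)[:2] for b in cv2.boxPoints(r)])
```

```text
tall (np.int64(126), array([502.3, 143.9,  69.2]), np.float64(69.2))
short (np.int64(128), array([536.8, 299. ,  49.1]), np.float64(49.6))
plunger (np.int64(252), array([ 555.3, -270.5,   84.4]), np.float64(84.5))
ref (np.int64(115), array([569.3, -82.3,  65.8]), np.float64(65.9))
jar (np.int64(260), array([ 7.874e+02, -1.000e-01,  6.330e+01]), np.float64(63.7))
bench -0.4189461026543313
block 1628 ((566.33935546875, -136.4773712158203), (173.6879425048828, 75.83537292480469), 85.63389587402344)
((318.8773193359375, 229.13308715820312), (115.83133697509766, 37.94438171386719), 2.436648368835449) [array([524.3, -12. ]), array([624.8, -18.9]), array([ 601.4, -323.3]), array([ 501.6, -310.9])]
```

step_arm:
  series: [33,33,0,0.177,0,33,33,0,0.177,0,33,33,0,0.177,0,33,33,0,0.177,0,33,33,0,0.177,0,33,33,0,0.176,0,33,33,0,0,0,33,33,0,0,0,33,33,0,0,0,33,37,0,0,0,0,0,0,0,0,0,0,0,0,0]

```text
clock: 1.6
eef_pos: [560.8, -165.3, 230.1]
eef_rot: [-3.141, -0.0, 1.495]
wrist_force: [-0.3, -0.0, 0.5]
finger_gap: 94.1
finger_force: 0.0
```

Run:
```python
from h import *
s=manip.read_state();print(s["eef_pos"],s["eef_rot"])
p,d,i=cam("wrist"); print(i); cv2.imwrite("pics/w1.png",p); np.savez("w1.npz",p=p,d=d,eye=i["eye"],o=i["orientation"])
```

```text
[ 560.79103745 -165.31681771  230.07294277] [-3.14079036e+00 -2.34390685e-05  1.49497444e+00]
{'fovy': 71.59048227815632, 'cx': 280.3368347420154, 'cy': 210.12183777670205, 'eye': array([566.86849391, -98.06040912, 384.89900301]), 'orientation': array([ 2.90181048e+00,  6.65420827e-04, -7.54106097e-02])}
```

View pics/w1.png

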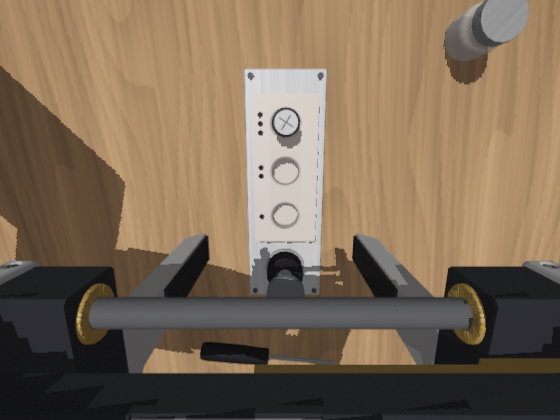

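In the wrist picture, pocket 1 is at (285,214), pocket 2 at (285,170) and the reference can at (286,121). The fixture runs straight up the image. Next I'll measure the pocket mouths.

```bash
cat >> h.py <<'E'
def disc(i,mask,z):
    "largest-blob contour of mask cast on plane z -> centre, size"
    m=cv2.morphologyEx(mask.astype(np.uint8),cv2.MORPH_OPEN,np.ones((3,3),np.uint8))
    c=max(cv2.findContours(m,cv2.RETR_EXTERNAL,cv2.CHAIN_APPROX_NONE)[0],key=len)[:,0]
    w=np.array([onz(i,u,v,z)[:2] for u,v in c],np.float32)
    e=cv2.fitEllipse(w); return np.round(e[0],1),np.round(e[1],1)
def win(u,v,r):
    m=np.zeros((420,560),bool); m[v-r:v+r+1,u-r:u+r+1]=1; return m
E
python3 - <<'E'
from h import *
z=np.load("w1.npz");p,d=z["p"],z["d"]
i=manip.camera_info("wrist"); i["eye"]=z["eye"]; i["orientation"]=z["o"]
Z=cloud(i,d)[...,2]
print("block z",np.median(Z[185:200,265:305]),"floor",Z[170,285],Z[214,285],Z[121,286])
b=np.median(Z[188:196,270:300])
for n,u,v in(("p2",285,170),("p1",285,214)): print(n,disc(i,win(u,v,20)&(Z<b-2),36))
print("ref",disc(i,win(286,121,19)&(Z>b+20),66))
m=(Z>b-4)&(Z<b+4); m[:80]=0;m[245:]=0;m[:,:240]=0;m[:,330:]=0
c=cv2.findNonZero(m.astype(np.uint8))[:,0]
print(cv2.minAreaRect(np.array([onz(i,u,v,36)[:2] for u,v in c],np.float32)))
E
```

```text
block z 36.637659110232136 floor 17.246725652301677 17.162275577987202 67.92503490858303
p2 (array([ 569.6, -136.3]), array([31.5, 32. ]))
p1 (array([ 565.4, -190.9]), array([31.4, 32. ]))
ref (array([573.6, -81.5]), array([28.5, 28.7]))
((569.5100708007812, -136.63014221191406), (174.60052490234375, 75.14009857177734), 85.6713638305664)
```

step_arm:
  series: [-4,38,0,0,0,-8,38,0,0,0,-8,38,0,0,0,-8,38,0,0,0,-8,38,0,0,0,-8,38,0,0,0,-8,38,0,0,0,-7,43,0,0,0,0,0,0,0,0,0,0,0,0,0]

```text
clock: 2.9
eef_pos: [502.2, 142.9, 230.5]
eef_rot: [3.141, 0.0, 1.494]
wrist_force: [0.2, 0.7, -0.9]
finger_gap: 93.9
finger_force: 0.0
```

Run:
```python
from h import *
s=manip.read_state();print(s["eef_pos"],s["eef_rot"])
p,d,i=cam("wrist"); cv2.imwrite("pics/w2.png",p)
P=cloud(i,d); Z=P[...,2]
X=P[...,0];Y=P[...,1]
for n,(x,y),h in(("tall",(502,144),70),("short",(537,299),50)):
    m=(abs(X-x)<30)&(abs(Y-y)<30)&(Z>h-6)&(Z<h+8)
    print(n,m.sum(),np.median(Z[m]),disc(i,m,h),P[m].mean(0))
```

```text
[502.24594279 142.88435481 230.5432391 ] [3.14141681e+00 1.64094200e-04 1.49389286e+00]
tall 559 71.07389156223707 (array([506.3, 146. ]), array([28.5, 29. ])) [506.34932325 146.39097236  71.01588114]
short 727 51.110935096647665 (array([540.5, 300.8]), array([28.7, 29.9])) [540.34310733 300.564689    50.94785351]
```

View pics/w2.png

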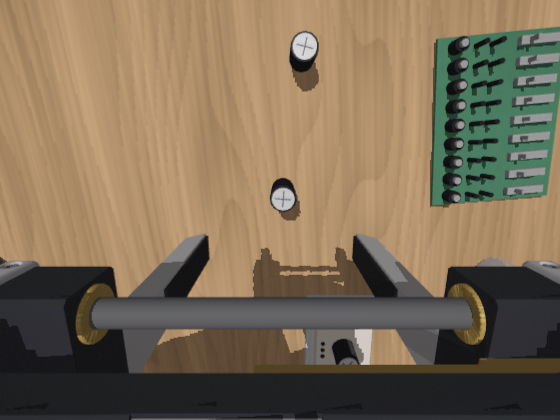

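The wrist picture shows the tall can at (284,198) and the short one at (304,47). The wrist and top calibrations disagree by about 4 mm in x. I'll close on the tall can, reopen, and look again. That gives the wrist camera's bias along the closing direction.

step_arm:
  series: [2,2,-40,0,0,0,0,-50,0,0,0,0,-50,0,0,0,0,-40,0,0,0,0,-20,0,0,0,0,0,0,0.5,0,0,0,0,0.8,0,0,0,0,0.8,0,0,0,0,0.8,0,0,0,0,0.8]
  squeeze: 8

```text
clock: 4.2
eef_pos: [504.3, 146.0, 30.8]
eef_rot: [3.141, -0.0, 1.495]
wrist_force: [-0.2, -0.3, 0.3]
finger_gap: 47.2
finger_force: 0.0
```

step_arm:
  series: [0,0,0,0,0.5,0,0,0,0,0.2,0,0,0,0,0,0,0,20,0,0,0,0,40,0,0,0,0,50,0,0,0,0,50,0,0,0,0,40,0,0,0,0,0,0,0,0,0,0,0,0]

```text
clock: 5.45
eef_pos: [503.8, 145.9, 229.5]
eef_rot: [-3.14, 0.0, 1.495]
wrist_force: [1.1, 0.4, -1.0]
finger_gap: 93.8
finger_force: 0.0
```

Run:
```python
from h import *
s=manip.read_state();print(s["eef_pos"],s["eef_rot"])
for k in "wt":
    p,d,i=cam("wrist" if k=="w" else "top")
    P=cloud(i,d); Z=P[...,2];X=P[...,0];Y=P[...,1]
    for n,(x,y),h in(("tall",(504,145),70),("short",(538,300),50)):
        m=(abs(X-x)<30)&(abs(Y-y)<30)&(Z>h-6)&(Z<h+8)
        if m.sum()>50: print(k,n,m.sum(),np.median(Z[m]),disc(i,m,h),P[m].mean(0))
```

```text
[503.81489804 145.8843343  229.4566574 ] [-3.14038464e+00  3.62278404e-04  1.49482901e+00]
w tall 565 71.0930316214127 (array([506.3, 146.2]), array([28.5, 29.5])) [506.32988862 146.50999138  70.99172346]
w short 731 51.08681057511859 (array([540.4, 300.7]), array([28.7, 30.1])) [540.3035098  300.54384078  50.91460482]
t tall 53 69.58422176761519 (array([502.9, 137.2]), array([12.1, 27.9])) [503.44621597 137.6898835   69.35646844]
```

The fingers hadn't reached the can. They close at roughly 95 mm/s, so I'll repeat with more closing time.

step_arm:
  series: [0,0,-40,0,0.2,0,0,-50,0,0.3,0,0,-50,0,0.3,0,0,-40,0,0.4,0,0,-20,0,0.6,0,0,0,0,0.8,0,0,0,0,0.8,0,0,0,0,0.8,0,0,0,0,0.8,0,0,0,0,0.8,0,0,0,0,0.8,0,0,0,0,0.8,0,0,0,0,0.8]
  squeeze: 8

```text
clock: 7.18
eef_pos: [504.4, 146.0, 30.9]
eef_rot: [3.141, -0.0, 1.495]
wrist_force: [-2.0, -0.7, 5.6]
finger_gap: 29.3
finger_force: 8.0
```

step_arm:
  series: [0,0,0,0,0.5,0,0,0,0,0.3,0,0,0,0,0,0,0,20,0,0,0,0,40,0,0,0,0,50,0,0,0,0,50,0,0,0,0,40,0,0,0,0,0,0,0,0,0,0,0,0]

```text
clock: 8.43
eef_pos: [503.8, 145.9, 229.5]
eef_rot: [-3.14, 0.0, 1.495]
wrist_force: [-0.0, 0.1, -1.0]
finger_gap: 93.7
finger_force: 0.0
```

Run:
```python
from h import *
s=manip.read_state();print(s["eef_pos"],s["eef_rot"])
p,d,i=cam("wrist")
P=cloud(i,d); Z=P[...,2];X=P[...,0];Y=P[...,1]
for n,(x,y),h in(("tall",(504,145),70),("short",(538,300),50)):
        m=(abs(X-x)<30)&(abs(Y-y)<30)&(Z>h-6)&(Z<h+8)
        if m.sum()>50: print(n,m.sum(),np.median(Z[m]),disc(i,m,h),P[m].mean(0))
```

```text
[503.8230433  145.85082436 229.45442214] [-3.14039233e+00  3.81340104e-04  1.49473644e+00]
tall 569 71.17573491384502 (array([505.3, 146.4]), array([28.3, 29.7])) [505.39995026 146.65058164  70.9856788 ]
short 729 51.02295042033154 (array([540.5, 300.6]), array([28.3, 30.2])) [540.30267673 300.55960049  50.87682486]
```

Gripping centres the can on the TCP, and the wrist camera reads 1.1 mm high in x. The TCP target for pocket 1 is therefore about (564.3, -191.5). Next I'll grasp the tall can higher up and carry it over.

step_arm:
  series: [0,0,-50,0,0.3,0,0,-50,0,0.3,0,0,-50,0,0.4,0,0,-24,0,0.6,0,0,0,0,0.8,0,0,0,0,0.8,0,0,0,0,0.8,0,0,0,0,0.8,0,0,0,0,0.8,0,0,0,0,0.8,0,0,0,0,0.8,0,0,0,0,0.8,0,0,30,0,0.8,0,0,40,0,0.8,0,0,40,0,0.8,0,0,0,0,0.8]
  squeeze: 20

```text
clock: 10.48
eef_pos: [505.3, 146.2, 169.5]
eef_rot: [3.136, -0.002, 1.495]
wrist_force: [-0.2, 0.0, -0.8]
finger_gap: 29.5
finger_force: 20.0
```

step_arm:
  series: [4,-20,0,0,0.8,7,-40,0,0,0.8,7,-40,0,0,0.8,7,-40,0,0,0.8,7,-40,0,0,0.8,7,-40,0,0,0.8,7,-40,0,0,0.8,7,-40,0,0,0.8,5,-25,0,0,0.8,2,-12,0,0,0.8,0,0,0,0,0.8,0,0,0,0,0.8,0,0,-30,0,0.8,0,0,-20,0,0.8,0,0,0,0,0.8]

```text
clock: 12.35
eef_pos: [563.6, -189.9, 115.4]
eef_rot: [-3.139, -0.001, 1.496]
wrist_force: [-0.3, -0.2, -0.2]
finger_gap: 30.0
finger_force: 20.0
```

Run:
```python
from h import *
s=manip.read_state();print(s["eef_pos"],s["eef_rot"],s["finger_gap"],s["finger_force"])
p,d,i=cam("side"); cv2.imwrite("pics/s3.png",cv2.resize(p[140:300,200:420],None,fx=3,fy=3))
```

```text
[ 563.6378103  -189.93900883  115.3803825 ] [-3.13923553e+00 -8.36904954e-04  1.49579255e+00] 30.009437317110653 19.995859265327454
```

View pics/s3.png

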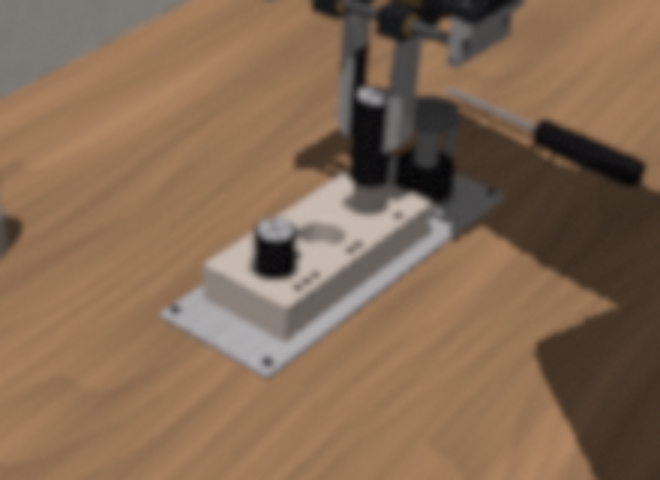

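The tall can is held upright over pocket 1, at about (370,190) in the crop. I'll correct the position slightly and lower it.

step_arm:
  series: [0.7,-1.6,0,0,0.8,0,0,-10,0,0.8,0,0,-8,0,0.8,0,0,-6,0,0.8,0,0,-4,0,0.8,0,0,0,0,0.8,0,0,0,0,0.8]

```text
clock: 13.28
eef_pos: [564.8, -192.6, 88.5]
eef_rot: [-3.141, -0.0, 1.495]
wrist_force: [-0.2, 1.2, -0.6]
finger_gap: 29.7
finger_force: 20.0
```

step_arm:
  series: [0,0,-4,0,0.8,0,0,-3,0,0.8,0,0,-3,0,0.8,0,0,0,0,0.8]

```text
clock: 13.78
eef_pos: [564.7, -192.7, 78.1]
eef_rot: [-3.141, -0.0, 1.495]
wrist_force: [-0.6, 0.9, -1.6]
finger_gap: 29.5
finger_force: 20.0
```

step_arm:
  series: [-0.2,0.8,-2,0,0.8,0,0,-2,0,0.8,0,0,-1,0,0.8,0,0,0,0,0.8]

```text
clock: 14.28
eef_pos: [564.7, -192.0, 73.5]
eef_rot: [3.141, 0.0, 1.495]
wrist_force: [0.7, 0.0, 1.1]
finger_gap: 29.5
finger_force: 20.0
```

step_arm:
  series: [0,0,-1.5,0,0.8,0,0,0,0,0.8,0,0,0,0,0.5,0,0,0,0,0.3,0,0,0,0,0,0,0,0,0,0,0,0,20,0,0,0,0,40,0,0,0,0,50,0,0,0,0,48,0,0,0,27,0,0,0,0,0,0,0,0,0,0,0,0,0]

```text
clock: 15.9
eef_pos: [564.5, -165.2, 229.5]
eef_rot: [-3.141, -0.0, 1.495]
wrist_force: [0.2, 0.2, -0.3]
finger_gap: 94.0
finger_force: 0.0
```

Run:
```python
from h import *
s=manip.read_state();print(s["eef_pos"])
p,d,i=cam("wrist")
P=cloud(i,d); Z=P[...,2];X=P[...,0];Y=P[...,1]
for n,(x,y),lo,hi,h in(("tall",(565,-191),80,95,86),("ref",(573,-82),60,72,66)):
        m=(abs(X-x)<30)&(abs(Y-y)<30)&(Z>lo)&(Z<hi)
        if m.sum()>50: print(n,m.sum(),np.median(Z[m]),disc(i,m,h))
m=(abs(X-569.6)<22)&(abs(Y+136.3)<22)&(Z<34.6); print("p2",m.sum(),disc(i,m,36))
```

```text
[ 564.54619725 -165.16596152  229.45307867]
tall 597 87.02524296489844 (array([ 565.7, -191.5]), array([28.6, 29.8]))
ref 646 67.12744848223306 (array([573.8, -81.6]), array([28.1, 28.6]))
p2 609 (array([ 569.4, -136.6]), array([31.2, 32.2]))
```

The tall can is seated: its top reads 87 with a +1 bias, so 86 as expected. Now the short one.

step_arm:
  series: [-1,25,0,0,0,-2,45,0,0,0,-2,45,0,0,0,-2,45,0,0,0,-2,45,0,0,0,-3,45,0,0,0,-3,45,0,0,0,-3,45,0,0,0,-3,45,0,0,0,-2,40,-20,0,0,-1,25,-30,0,0,-1,15.5,-30,0,0,0,0,-20,0,0.2,0,0,0,0,0.3]

```text
clock: 17.7
eef_pos: [539.3, 300.0, 128.1]
eef_rot: [-3.139, 0.002, 1.494]
wrist_force: [0.0, -0.2, -1.2]
finger_gap: 77.5
finger_force: 0.0
```

step_arm:
  series: [0,0,-30,0,0.3,0,0,-30,0,0.4,0,0,-20,0,0.5,0,0,0,0,0.6,0,0,0,0,0.8,0,0,0,0,0.8,0,0,0,0,0.8,0,0,0,0,0.8,0,0,0,0,0.8,0,0,0,0,0.8,0,0,0,0,0.8]

```text
clock: 19.08
eef_pos: [540.3, 300.9, 51.3]
eef_rot: [3.14, -0.001, 1.495]
wrist_force: [-1.1, -0.7, 6.2]
finger_gap: 29.5
finger_force: 20.0
```

step_arm:
  series: [0,0,30,0,0.8,0,0,45,0,0.8,0,0,45,0,0.8,0,0,10,0,0.8,1,-20,0,0,0.8,3,-40,0,0,0.8,3,-40,0,0,0.8,3,-40,0,0,0.8,3,-40,0,0,0.8,3,-40,0,0,0.8,3,-40,0,0,0.8,3,-40,0,0,0.8,3,-40,0,0,0.8,2,-40,0,0,0.8,1,-37,0,0,0.8,1,-20,0,0,0.8,0,0,0,0,0.8,0,0,0,0,0.8]

```text
clock: 21.32
eef_pos: [568.5, -135.5, 179.5]
eef_rot: [-3.141, -0.0, 1.495]
wrist_force: [0.4, -0.5, -1.3]
finger_gap: 29.1
finger_force: 20.0
```

step_arm:
  series: [0,-0.8,-20,0,0.8,0,0,-30,0,0.8,0,0,-20,0,0.8,0,0,-10,0,0.8,0,0,-5,0,0.8,0,0,-5,0,0.8,0,0,-5,0,0.8,0,0,0,0,0.8,0,0,0,0,0.8]

```text
clock: 22.45
eef_pos: [568.8, -137.2, 85.2]
eef_rot: [3.141, 0.0, 1.495]
wrist_force: [-0.3, -0.6, -1.7]
finger_gap: 29.3
finger_force: 20.0
```

step_arm:
  series: [-0.2,0.7,-3,0,0.8,0,0,-4,0,0.8,0,0,-3,0,0.8,0,0,-3,0,0.8,0,0,0,0,0.8,0,0,0,0,0.8]

```text
clock: 23.2
eef_pos: [568.5, -136.5, 72.0]
eef_rot: [3.142, 0.0, 1.495]
wrist_force: [-0.1, -0.1, 0.1]
finger_gap: 29.2
finger_force: 20.0
```

step_arm:
  series: [0,0,-2,0,0.8,0,0,-2,0,0.8,0,0,-1,0,0.8,0,0,0,0,0.8,0,0,0,0,0.8]

```text
clock: 23.82
eef_pos: [568.4, -136.5, 67.3]
eef_rot: [-3.142, 0.0, 1.495]
wrist_force: [-4.2, 1.3, 5.8]
finger_gap: 29.6
finger_force: 20.0
```

step_arm:
  series: [0,0,0,0,0.5,0,0,0,0,0.3,0,0,0,0,0,0,0,0,0,0,0,0,20,0,0,0,0,40,0,0,0,0,50,0,0,0,0,52,0,0,-4,-28,0,0,0,0,0,0,0,0,0,0,0,0,0]

```text
clock: 25.2
eef_pos: [564.4, -164.0, 228.4]
eef_rot: [-3.141, -0.0, 1.495]
wrist_force: [0.2, -0.5, 0.4]
finger_gap: 93.9
finger_force: 0.0
```

Run:
```python
from h import *
s=manip.read_state();print(s["eef_pos"])
p,d,i=cam("wrist"); cv2.imwrite("pics/w4.png",p)
P=cloud(i,d); Z=P[...,2];X=P[...,0];Y=P[...,1]
for n,(x,y),lo,hi,h in(("tall",(565,-191),80,95,86),("short",(569.5,-136.5),56,80,66),("ref",(573,-82),60,72,66)):
        m=(abs(X-x)<25)&(abs(Y-y)<25)&(Z>lo)&(Z<hi)
        if m.sum()>50: print(n,m.sum(),np.median(Z[m]),disc(i,m,h))
```

```text
[ 564.35189412 -163.99894479  228.37146052]
tall 600 87.05472207006486 (array([ 565.8, -191.4]), array([28.6, 29.9]))
short 590 67.07468949301955 (array([ 569.5, -135.7]), array([28.1, 29.4]))
ref 649 67.12500184078948 (array([573.7, -81.5]), array([28.1, 28.7]))
```

View pics/w4.png

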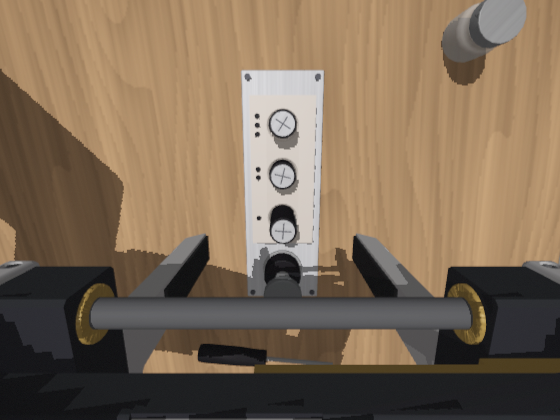

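All three cans are seated and level, at (283,124), (283,176) and (283,230). Next I'll move over the plunger with the jaws shut.

step_arm:
  series: [-1,-20,0,0,0.4,-2,-40,0,0,0.7,-2,-30,0,0,1,-1,-17.5,0,0,1,0,0,-30,0,1,0,0,-30,0,1,0,0,-30,0,1,0,0,-15,0,1,0,0,0,0,1,0,0,0,0,1,0,0,0,0,1,0,0,0,0,1]
  squeeze: 10

```text
clock: 26.75
eef_pos: [558.7, -272.0, 124.6]
eef_rot: [3.141, 0.0, 1.495]
wrist_force: [-0.0, -0.2, -0.7]
finger_gap: 0.7
finger_force: 0.0
```

step_arm:
  series: [0,0,-8,0,1,0,0,-5,0,1,0,0,-4,0,1,0,0,-4,0,1,0,0,0,0,1,0,0,0,0,1]

```text
clock: 27.5
eef_pos: [558.5, -271.9, 103.1]
eef_rot: [3.142, -0.0, 1.495]
wrist_force: [-3.1, 1.6, 4.0]
finger_gap: 0.7
finger_force: 2.2
```

step_arm:
  series: [0,0,-3,0,1,0,0,-3,0,1,0,0,-2,0,1,0,0,0,0,1,0,0,0,0,1,0,0,0,0,1]

```text
clock: 28.25
eef_pos: [558.6, -272.0, 95.3]
eef_rot: [3.141, 0.0, 1.495]
wrist_force: [-2.6, 1.7, 6.5]
finger_gap: 0.1
finger_force: 3.3
```

Run:
```python
from h import *
s=manip.read_state();print(s["eef_pos"],s["wrist_force"])
p,d,i=cam("side"); cv2.imwrite("pics/s5.png",cv2.resize(p[140:270,250:420],None,fx=4,fy=4,interpolation=cv2.INTER_CUBIC))
```

```text
[ 558.62128929 -272.0345367    95.29302993] [-2.62544972  1.74137909  6.48755389]
```

View pics/s5.png

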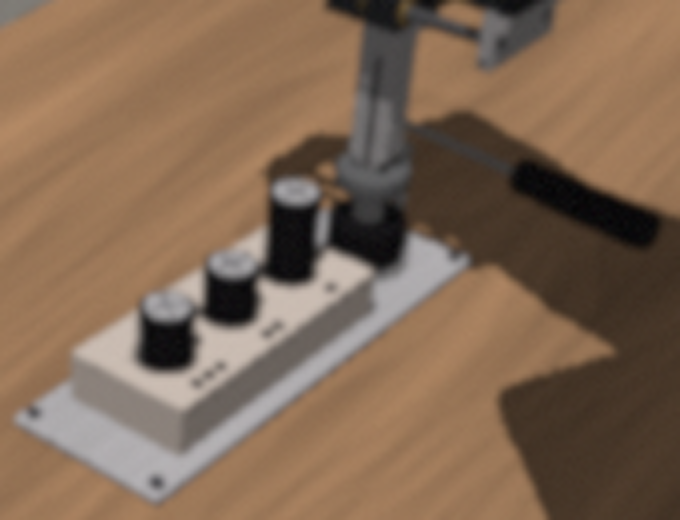

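The fingers press the middle of the plunger head at (370,170). It is about 15 mm down with 6.5 to 7 N on it, and all three cans stand seated. Handing in.

```bash
python3 -c "
from cell import manip
print(manip.sign_off())"
```

```text
the job is handed in; nothing more can be done
None
```

I seated the tall capacitor in pocket 1 and the short one in pocket 2, let go of both, and handed the job in holding the plunger about 15 mm down at roughly 6.5 N; the sign-off returned no verdict.

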